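Set the compost aerator timer four clicks on and start it

TASK

With a fingertip, turn the round dial with the yellow mark on the grey aerator timer clockwise (seen from above) by exactly four clicks from where it stands now, without ever going past the fourth; then press the green button beside it all the way down and let it come up again. Push gently, never pinch or lift the dial, do not press the button before the dial is set, and leave everything else on the bench where it is.

Things in the scene. Friction and masses are not known exactly. Their poses are not given: they have to be found in the camera images.
- timer: grey box fixed to the bench, 170 mm (its x) by 240 mm (its y) by 80 mm high, white top plate at z = 80 mm. Origin: centre of the underside. The dial stands on its top at (0, +45) mm of its x, y; the green button at (0, -85) mm. 16 short black tick marks, one per click, surround the dial at 58 to 68 mm from its axis
- dial_centre (a point): on the dial's upright axis, at the height of the dial disc's flat top face (96 mm above the bench); fixed to the timer box
- dial_mark (a point): point on the top edge of the dial's one yellow lug, 45 mm from the dial's axis and 18 mm above the disc's flat face; it turns with the dial and so shows its angle. The grey disc is 104 mm across. On it stand a hub 32 mm across (19 mm high) and three straight radial lugs at 120 degrees, one yellow and two black: each is 10 mm thick, stands 18 mm above the disc and reaches from the hub to 49 mm from the axis, with free disc between the lugs for a fingertip to push a lug's side
- dial (a joint): angle of the dial in rad, growing clockwise seen from above. It clicks at every multiple of 0.3927 rad (22.5 degrees), from 0 to 3.927, with end stops just beyond; it starts at rest at one of the first four clicks (reading 0, 0.39, 0.79 or 1.18). Between clicks it resists with a push of up to about 5 N at 37 mm from the axis; half way to the next click it snaps forward by itself into it and stays
- dial_collar: the spindle collar that carries the dial (origin on the dial's axis at the level of the box top, 80 mm above the bench); a spring of about 6 N holds dial and collar down, and they come up to 15 mm if pulled. Its z axis is the dial's axis
- start_btn_top (a point): centre of the top face of the green round push button, 32 mm across, whose top stands 6 mm above its black surround (48 mm across) and 98 mm above the bench; it moves with the button
- start_btn (a joint): travel of the green button in m: 0 is up, 0.006 fully down; spring return, 5 N when fully down
- pots: two nested terracotta pots, 136 mm across, 152 mm high, origin under the centre; bystander
- scoop: aluminium scoop lying flat, 200 mm long along its x (handle to -x), 70 mm wide, 35 mm high; origin on the bench at the middle of its length, 10 mm behind the blade's back wall; bystander
- trowel: stainless trowel with wooden handle lying along its x beside the timer (handle to -x), 300 mm long, 70 mm wide, 26 mm high; origin on the bench near its middle; bystander
- jar: small closed glass jar with orange cap, 66 mm across, 85 mm high, standing beside the button side of the timer; origin under its centre; bystander
- brush: wooden bench brush lying behind the timer, 240 mm long along its x, 35 mm wide, 42 mm high; origin on the bench at its middle; bystander

How it is judged:
On the way, in this order (a step that is already met when the one before it is completed fails the run):
1. the dial has been turned clockwise by four clicks and rests there (distance of dial_mark from where it was at the start of the episode between 0.0598 and 0.0672 m and velocity of joint dial between -0.05 and 0.05 rad/s), for 0.2 s.
2. the green button is pressed down (value of joint start_btn above 0.0045 m), for 0.04 s.
At the end, for the whole second after the job is handed in: The dial rests four clicks (90 degrees) on from its start, within 0.3 click, seated on its spindle (raised under 3 mm); the button is up again (within 1.5 mm); every bystander is within 30 mm of where it was (all of step 1 and value of joint start_btn below 0.0015 m and height (world z) of dial_mark below 0.117 m and distance of each of pots, scoop, trowel, jar, brush from where it was at the start of the episode below 0.03 m); the robot touches nothing.
It fails at once if the dial is turned past the fourth click (more than 4.6 clicks from its start) (distance of dial_mark from where it was at the start of the episode above 0.0707 m).
It fails at once if the dial is lifted by more than 5 mm (height (world z) of dial_mark above 0.119 m).
It fails at once if the dial is squeezed or pushed with more than 30 N (contact force between the fingers and dial_collar above 30 N).
It fails at once if the button is pressed (over 3 mm) before the dial is set (less than 3.5 clicks) (value of joint start_btn above 0.003 m and distance of dial_mark from where it was at the start of the episode below 0.057 m).
It fails at once if something else on the bench is moved by more than 30 mm (distance of any of pots, scoop, trowel, jar, brush from where it was at the start of the episode above 0.03 m).
It also fails if it takes over 58 s, if anything falls off the work surface, if the arm or the gripper's body presses on something with over 40 N, if the wrist force passes 120 N, or if a joint passes its speed limit or range.

ROBOT

A 6-joint arm with a two-finger parallel gripper is mounted at the origin on the work surface. World frame = base frame: x ahead of the robot, y to its left, z up, the work surface at z = 0. Lengths are in m, angles in rad, forces in N, time in s.
With the tool pointing down it reaches from about 0.375 to 0.9 m from the base axis. Payload 3.1 kg.
Tool frame: the origin (TCP) lies on the centre line of the jaws, within the pads' length; the fingertips stand 8 mm ahead of it and the grasp point (between the pads) lies 11 mm behind it; z points along the fingers, y is the line along which they close (so a half turn about z gives the same grasp; the last joint's range is limited). The gripper opens to 87 mm and grips with 3 to 60 N. Pads are 19 mm wide; open, the fingers measure 117 mm over their backs; the gripper's body (75 mm by 190 mm) begins 51 mm behind the grasp point.
Start: joints at [1.147, 0.527, 1.433, -0, 1.181, -0.178], TCP at [0.151, 0.606, 0.231] pointing down, gripper open.
Joint ranges: [-3.08, 3.08], [-0.75, 2.2], [0.22, 2.44], [-1.43, 4.57], [0, 2.65], [-2.85, 2.85]. Speed limits (rad/s): [2.79, 2.79, 3.14, 3.14, 3.14, 3.14].

INTERFACE

Orientations are given as a unit quaternion [x, y, z, w].
In Python, from rig import robot gives the robot as it stands. The module is installed in compiled form; this text tells all that it offers.
- The arm moves only by the tool send_rows, never from a script. Its argument "increments" is one flat list of numbers, 7 for each row, row after row: the turn, a rotation vector about the world's x, y, z in rad, then the shift along the world's x, y, z in cm, then the opening, from 0 (shut) to 1 (fully open). A call has 1 to 20 rows; each row shifts and turns the commanded pose from where the row before left it; what a row does not reach is not made up. A row lasts 1/12 s, in which the tool goes at most 41.7 mm and 7.16 degrees, less where a joint would pass 70% of its speed; a pose out of reach is approached as far as the arm can. A call is refused whole if a number of a shift passes 4.17 or a number of a turn 0.125, either way. A call with a gripper value outside its range is refused whole. The fingers move at their own pace and stop on an object; "newtons" is the grip in N (left out, the last holds). Time passes only in rows, so rows that do not move let the fingers close. It gives the time, the measured TCP pose, the force, the opening and the grip force at its end, in the units of the state.
- robot.get_obs(): the state, without advancing time (a new reading comes with each control period).
- robot.camera(name): name is "side" or "top"; returns a dict with "image" (384x512x3 uint8, red, green, blue), "range_z" (384x512 float32, m along the optical axis (not along the pixel's ray), 0 where there is no reading), "fx", "fy", "cx", "cy" (pixels), "R" (3x3) and "t" (3): a world point X has camera coordinates R X + t. Camera axes: x right, y down, z forward; pixel columns grow to the right and rows downward; lengths in m; the calibration is good to about 2 mm. A picture is of the moment at which its call begins.
- robot.hand_in(): hands the job in; it is judged then, once.
The state is a dict: "time": time; "q": joint angles; "joint_velocities": joint speeds; "joint_torque": joint torques, N m; "position": TCP position; "tool_rot": TCP orientation; "ft_force": force on the tool from outside, world axes, zero at the start; "moment": the same for the moment, N m; "grip_width": finger opening in m; "grip_force": force on a finger pad.
Only numpy, scipy, OpenCV 4.12 (cv2) and the standard library are available. Lean on these libraries where they do the work, as an engineer would, in place of code of your own. Each camera call takes 0.05 s, during which the arm holds its last target. There are 200 camera calls.

## Working session

There is one attempt and no reset: what is moved stays moved. The work goes in short steps, Python scripts to look and compute and a tool call to move; the robot and the scene stay as the last step left them, time stands still between calls to the robot, and variables do not carry over. Pictures are saved under pics/ and viewed, at most 10 in all, crops included, and the job is handed in when it is done.

Besides the shell and the picture viewer there is one more tool, called after "Emit:" by a JSON object that holds its "fn" and its "kwargs". send_rows: Moves the arm, as the interface text tells. Its arguments: {"type":"object","properties":{"increments":{"type":"array"},"newtons":{"type":"number"}},"required":["increments"]}

```bash
mkdir -p pics; cat > h.py <<'E'
import numpy as np, cv2
from rig import robot
def ray(c,u,v,z):
    d=c['R'].T@np.array([(u-c['cx'])/c['fx'],(v-c['cy'])/c['fy'],1]); o=-c['R'].T@c['t']
    return o+d*(z-o[2])/d[2]
def pt(c,u,v):
    z=c['range_z'][int(v),int(u)]
    return c['R'].T@(np.array([(u-c['cx'])/c['fx']*z,(v-c['cy'])/c['fy']*z,z])-c['t'])
def cloud(c):
    v,u=np.mgrid[:384,:512]; z=c['range_z']
    p=np.stack([(u-c['cx'])/c['fx']*z,(v-c['cy'])/c['fy']*z,z],-1)-c['t']
    return p@c['R']
def save(c,n): cv2.imwrite('pics/'+n,c['image'][:,:,::-1])
E
python3 - <<'E'
from h import *
ims=[]
for n in('top','side'):
    c=robot.camera(n); save(c,n+'0.png'); P=cloud(c); h=cv2.cvtColor(c['image'],cv2.COLOR_RGB2HSV)
    for nm,lo,hi in(('yellow',(22,120,100),(35,255,255)),('green',(45,100,50),(85,255,255))):
        k=cv2.inRange(h,lo,hi); N,l,s,ce=cv2.connectedComponentsWithStats(k)
        for i in range(1,N):
            if s[i,4]>15: print(n,nm,ce[i],s[i],np.median(P[l==i],0).round(4))
print(robot.get_obs())
E
```

```text
top yellow [321.66129032 159.88709677] [315 155  14  11  62] [ 0.568  -0.0744  0.1125]
top green [502.26168224  86.22741433] [476  67  36  46 321] [ 0.7722 -0.5256  0.1137]
top green [490.92857143 135.88095238] [479 123  28  23  42] [ 0.6526 -0.5449  0.0061]
top green [382.23809524 145.21088435] [376 139  14  13 147] [ 0.6078 -0.2277  0.1005]
side yellow [291.05769231 231.44230769] [286 227  11  10  52] [ 0.5692 -0.0756  0.1147]
side green [156.65703635  17.8471575 ] [ 134    0   41   52 1073] [0.153  1.3688 0.0938]
side green [188.89672544  21.24559194] [178   0  25  52 794] [0.3133 1.5202 0.0441]
side green [209.2849162   24.70763501] [197   0  25  63 537] [0.4143 1.3397 0.087 ]
side green [224.79320113  22.94334278] [216   0  20  48 353] [0.4947 1.3923 0.0434]
side green [21.26458282 74.47526458] [   0   11   58  109 4063] [-0.5489  1.3267 -0.1485]
side green [321.50314465 287.25157233] [315 281  15  14 159] [ 0.6095 -0.2323  0.1025]
{'time': 0.1, 'q': array([ 1.14749288e+00,  5.28374353e-01,  1.43382368e+00,  1.48862479e-05,
        1.18139384e+00, -1.78527232e-01]), 'joint_velocities': array([-0.00038293, -0.00059567, -0.00291949,  0.00055586,  0.00133871,
       -0.00109752]), 'joint_torque': array([ 1.66486275e-04, -4.40985453e+01, -1.77150822e+01,  6.35054265e-02,
        5.33910154e-02, -3.40245515e-05]), 'position': array([0.15116686, 0.60575442, 0.22965302]), 'tool_rot': array([ 1.22085548e-01,  9.92519078e-01, -9.52648286e-04, -3.02851269e-04]), 'ft_force': array([-0.12498332,  0.2819727 ,  0.82132615]), 'moment': array([-0.01043659, -0.01492123, -0.00149915]), 'grip_force': 0.0, 'grip_width': 0.08701902594502357}
```

View pics/top0.png

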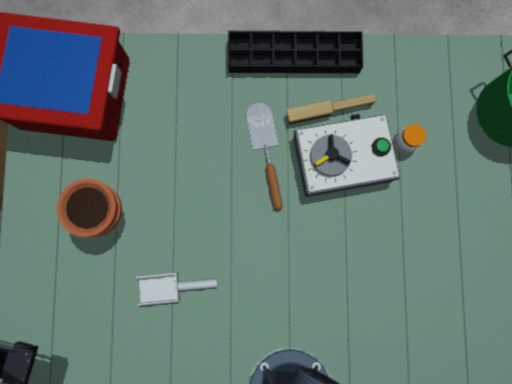

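View pics/side0.png

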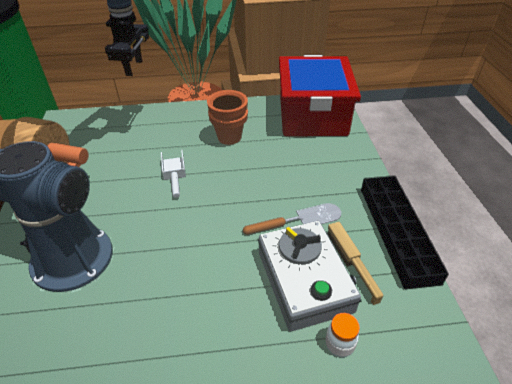

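The top view shows the dial at about (331,155), the yellow lug at (321,160) and the button at (382,145). The side view shows the dial at (300,243), the yellow lug at (291,231) and the button at (321,287). Next I measure the axis, the plate yaw and the lug angle in both views.

```bash
cat >> h.py <<'E'
def tri(cs,ps):
    A=[];b=[]
    for c,(u,v) in zip(cs,ps):
        K=np.array([[c['fx'],0,c['cx']],[0,c['fy'],c['cy']],[0,0,1]]); M=K@np.c_[c['R'],c['t']]
        for r in(u*M[2]-M[0],v*M[2]-M[1]): A.append(r[:3]);b.append(-r[3])
    return np.linalg.lstsq(np.array(A),np.array(b),rcond=None)[0]
def blob(c,lo,hi,near,amax=1000):
    h=cv2.cvtColor(c['image'],cv2.COLOR_RGB2HSV); k=cv2.inRange(h,lo,hi)
    N,l,s,ce=cv2.connectedComponentsWithStats(k)
    i=min([i for i in range(1,N) if s[i,4]>15 and s[i,4]<amax],key=lambda i:np.hypot(*(ce[i]-near)))
    return ce[i],l==i
E
python3 - <<'E'
from h import *
T=robot.camera('top');S=robot.camera('side');cs=[T,S]
g=[blob(c,(45,100,50),(85,255,255),n)[0] for c,n in((T,(382,145)),(S,(321,287)))]
y=[blob(c,(22,120,100),(35,255,255),n)[0] for c,n in((T,(321,160)),(S,(291,231)))]
B=tri(cs,g);print('btn',B,[ray(c,*p,.098).round(4) for c,p in zip(cs,g)])
print('yel',tri(cs,y),[ray(c,*p,.114).round(4) for c,p in zip(cs,y)])
D=[]
for c,n,w in((T,(331,155),40),(S,(300,243),40)):
    hsv=cv2.cvtColor(c['image'],cv2.COLOR_RGB2HSV)
    P=cloud(c)
    # white plate
    k=((hsv[:,:,2]>190)&(hsv[:,:,1]<40)).astype(np.uint8)
    N,l,s,ce=cv2.connectedComponentsWithStats(k)
    i=min([i for i in range(1,N) if s[i,4]>300],key=lambda i:np.hypot(*(ce[i]-n)))
    cn=max(cv2.findContours((l==i).astype(np.uint8),cv2.RETR_EXTERNAL,cv2.CHAIN_APPROX_NONE)[0],key=cv2.contourArea)
    W=np.array([ray(c,*p,.08)[:2] for p in cn[:,0]])
    r=cv2.minAreaRect((W*1000).astype(np.float32));print('plate',r)
    # disc = hole in plate containing n
    holes=((l!=i)).astype(np.uint8); 
    N2,l2,s2,c2=cv2.connectedComponentsWithStats(holes,connectivity=4)
    j=l2[n[1],n[0]]; print('hole',s2[j],hsv[n[1]-8:n[1]+9:4,n[0]-16:n[0]+17:4,2])
    m=cv2.morphologyEx((l2==j).astype(np.uint8),cv2.MORPH_OPEN,np.ones((5,5)))
    cn=max(cv2.findContours(m,cv2.RETR_EXTERNAL,cv2.CHAIN_APPROX_NONE)[0],key=cv2.contourArea)
    W=np.array([ray(c,*p,.096)[:2] for p in cn[:,0]])
    print('disc',cv2.minEnclosingCircle((W*1000).astype(np.float32)),cv2.fitEllipse((W*1000).astype(np.float32)))
    x0,y0=n; cv2.imwrite('pics/crop%d.png'%(c is S),cv2.resize(c['image'][y0-50:y0+60,x0-50:x0+70,::-1],None,fx=5,fy=5,interpolation=cv2.INTER_CUBIC))
E
```

```text
btn [ 0.60975435 -0.22890972  0.09669846] [array([ 0.6086, -0.2285,  0.098 ]), array([ 0.6107, -0.2295,  0.098 ])]
yel [ 0.56923214 -0.0745709   0.11151458] [array([ 0.5681, -0.0742,  0.114 ]), array([ 0.5698, -0.0765,  0.114 ])]
plate ((593.3466186523438, -144.734619140625), (154.99002075195312, 224.71617126464844), 10.197152137756348)
hole [     0      0    512    384 193405] [[134 133 134 106  46 105 134 132 132]
 [132 133 133  52  49  50 117 133 133]
 [135 133 114  96  51  49  66 128 132]
 [134 157 191 104  26  51  22  45  69]
 [119 162 102 132 120 133 125  63  23]]
disc ((561.3560180664062, 77.49874114990234), 790.3020629882812) ((527.6874389648438, 78.84874725341797), (1104.5687255859375, 1519.36572265625), 0.2338905930519104)
plate ((625.065673828125, -113.89839172363281), (227.15560913085938, 282.50848388671875), 9.959522247314453)
hole [     0      0    512    384 192041] [[143  90 100 168  58  99 149 147 136]
 [142 144  87  58  60  55  50  47  51]
 [143 144  87  44  66  59  53  82 127]
 [145 147 146  60  53  94 142 144 148]
 [148 146 141  63 149 147 146 146 149]]
disc ((576.6300659179688, 976.96875), 1486.098388671875) ((559.3038330078125, 699.7072143554688), (2218.520751953125, 2598.701171875), 79.30204010009766)
```

View pics/crop0.png

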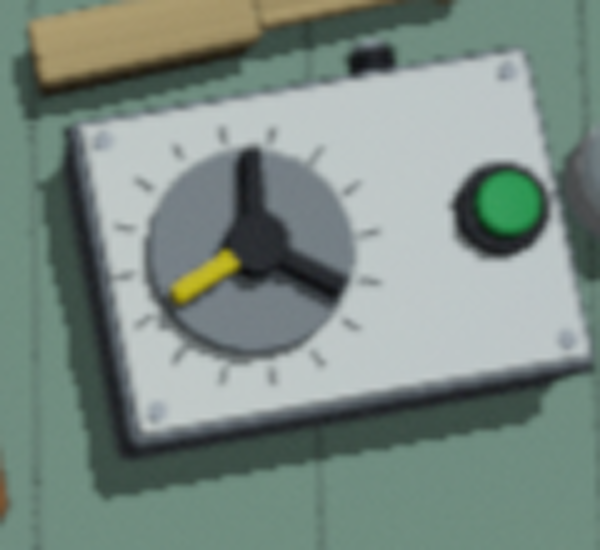

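The crop shows the disc with the yellow lug pointing lower-left and the black lugs pointing up and right-down. That puts the axis at (0.586,-0.101), the box yaw at about 10.3° and the yellow lug at a world angle of about 123°. I'll use shut fingers, tool y tangential, behind the yellow lug.

Emit:
{"fn": "send_rows", "kwargs": {"increments": [0,0,-0.038,1.95,-3.4,0,0,0,0,-0.038,1.95,-3.4,0,0,0,0,-0.038,1.95,-3.4,0,0,0,0,-0.038,1.95,-3.4,0,0,0,0,-0.038,1.95,-3.4,0,0,0,0,-0.038,1.95,-3.4,0,0,0,0,-0.038,1.95,-3.4,0,0,0,0,-0.038,1.95,-3.4,0,0,0,0,-0.038,1.95,-3.4,0,0,0,0,-0.038,1.95,-3.4,0,0,0,0,-0.038,1.95,-3.4,0,0,0,0,-0.038,1.95,-3.4,0,0,0,0,-0.038,1.95,-3.4,0,0,0,0,-0.038,1.95,-3.4,0,0,0,0,-0.038,1.95,-3.4,0,0,0,0,-0.038,1.95,-3.4,0,0,0,0,-0.038,1.95,-3.4,0,0,0,0,-0.038,1.95,-3.4,0,0,0,0,-0.038,1.95,-3.4,0,0,0,0,0,0,0,0,0], "newtons": 10}}

```text
time: 1.87
position: [0.5271, -0.0464, 0.231]
tool_rot: [0.468, 0.884, -0.0, 0.004]
ft_force: [1.4, 0.2, -0.3]
grip_width: 0.0004
grip_force: 0.0
```

Emit:
{"fn": "send_rows", "kwargs": {"increments": [0,0,-0.024,0.85,-1.85,-2,0,0,0,0,0.85,-1.85,-2,0,0,0,0,0,0,-2,0,0,0,0,0,0,-2,0,0,0,0,0,0,0,0,0,0,0,0,0,0,0]}}

```text
time: 2.37
position: [0.5381, -0.0762, 0.1497]
tool_rot: [0.475, 0.88, -0.0, -0.002]
ft_force: [0.6, 0.3, 0.9]
grip_width: 0.0006
grip_force: 0.0
```

```bash
python3 - <<'E'
from h import *
c=robot.camera('side');print(robot.get_obs()['position'],robot.get_obs()['ft_force'])
cv2.imwrite('pics/s1.png',cv2.resize(c['image'][170:300,230:380,::-1],None,fx=4,fy=4,interpolation=cv2.INTER_CUBIC))
E
```

```text
[ 0.53898043 -0.07643446  0.15078593] [ 0.22734559  0.14757774 -0.25636564]
```

View pics/s1.png

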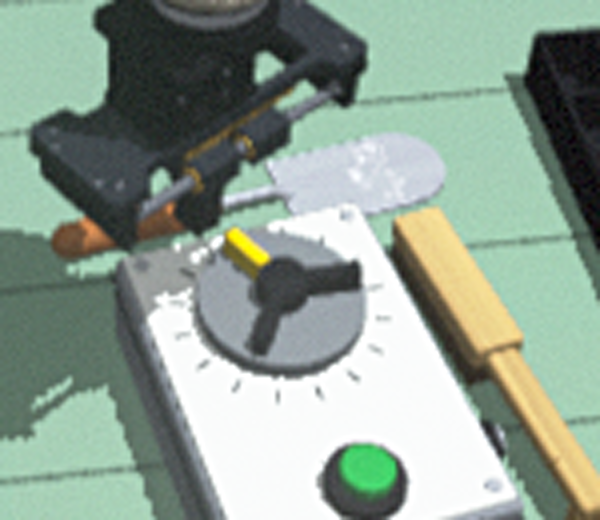

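The picture shows the shut fingers at crop (200,215), just behind the yellow lug, with the dial clearly visible from this side. I'll correct the position and lower.

Emit:
{"fn": "send_rows", "kwargs": {"increments": [0,0,0,0.5,-0.7,-1,0,0,0,0,0,0,-1.1,0,0,0,0,0,0,-1,0,0,0,0,0,0,-1,0,0,0,0,0,0,0,0,0,0,0,0,0,0,0]}}

```text
time: 2.92
position: [0.5436, -0.0835, 0.109]
tool_rot: [0.475, 0.88, -0.0, -0.001]
ft_force: [-0.6, -0.3, -0.9]
grip_width: 0.0007
grip_force: 0.0
```

```bash
cat >> h.py <<'E'
C=np.array([.586,-.1007])
def ang(n=None):
    c=robot.camera('side'); p,m=blob(c,(22,100,80),(36,255,255),(300,240),200)
    P=ray(c,*p,.112); o=robot.get_obs(); d=P[:2]-C
    print('yellow deg',np.degrees(np.arctan2(d[1],d[0])).round(1),'r',np.hypot(*d).round(4),'n',m.sum(),o['position'].round(4),o['ft_force'].round(1),o['time'])
    if n: cv2.imwrite('pics/'+n,cv2.resize(c['image'][170:300,230:380,::-1],None,fx=4,fy=4,interpolation=cv2.INTER_CUBIC))
E
python3 - <<'E'
from h import *
ang()
a=np.radians(122.8)
for k in (0,.5,1,1.5,2,2.5,3,3.4,3.8):
    b=a-k*np.pi/8; r=np.array([np.cos(b),np.sin(b)]);t=np.array([-r[1],r[0]])
    print(k,(C+.037*r+.020*t).round(4))
E
```

```text
yellow deg 127.7 r 0.0249 n 62 [ 0.544  -0.0836  0.1095] [ 0.4 -0.7  0.6] 2.9667
0 [ 0.5491 -0.0804]
0.5 [ 0.5538 -0.0736]
1 [ 0.5597 -0.0679]
1.5 [ 0.5666 -0.0634]
2 [ 0.5743 -0.0603]
2.5 [ 0.5824 -0.0588]
3 [ 0.5906 -0.0589]
3.4 [ 0.5971 -0.0601]
3.8 [ 0.6033 -0.0624]
```

Emit:
{"fn": "send_rows", "kwargs": {"increments": [0,0,0,0.26,0.16,0,0,0,0,0,0.25,0.16,0,0,0,0,-0.049,0.1,0.18,0,0,0,0,-0.049,0.11,0.17,0,0,0,0,-0.049,0.13,0.17,0,0,0,0,-0.049,0.13,0.16,0,0,0,0,-0.049,0.14,0.15,0,0,0,0,-0.049,0.15,0.14,0,0,0,0,-0.049,0.15,0.14,0,0,0,0,-0.049,0.15,0.14,0,0,0,0,0,0,0,0,0,0,0,0,0,0,0,0]}}

```text
time: 3.97
position: [0.5602, -0.0678, 0.11]
tool_rot: [0.637, 0.771, 0.0, 0.001]
ft_force: [-0.5, -0.2, -0.4]
grip_width: 0.0005
grip_force: 0.0
```

```bash
python3 -c "
from h import *
ang('s2.png')"
```

```text
yellow deg 99.1 r 0.0299 n 56 [ 0.56   -0.0679  0.1099] [-0.9 -0.2  0.7] 4.0167
```

View pics/s2.png

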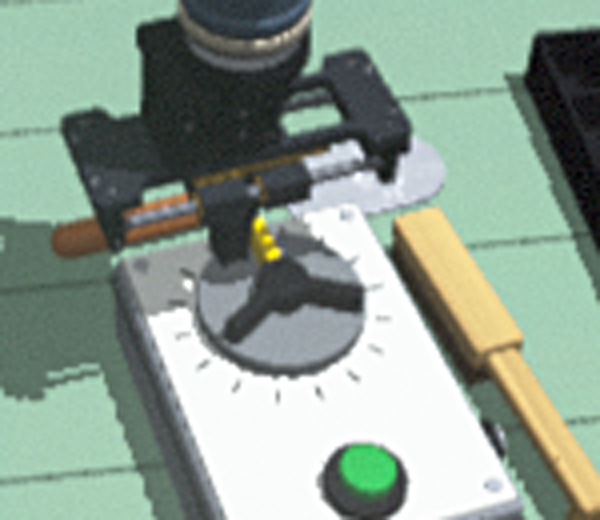

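The picture shows the yellow lug now at crop (265,240), one click further on, with the finger just behind it. I continue to contact at 3 clicks.

Emit:
{"fn": "send_rows", "kwargs": {"increments": [0,0,-0.049,0.17,0.12,0,0,0,0,-0.049,0.17,0.12,0,0,0,0,-0.049,0.17,0.11,0,0,0,0,-0.049,0.18,0.1,0,0,0,0,-0.049,0.19,0.09,0,0,0,0,-0.049,0.19,0.08,0,0,0,0,-0.049,0.19,0.08,0,0,0,0,-0.049,0.2,0.06,0,0,0,0,-0.049,0.2,0.05,0,0,0,0,-0.049,0.2,0.04,0,0,0,0,-0.049,0.2,0.04,0,0,0,0,-0.049,0.21,0.02,0,0,0,0,-0.049,0.2,0.01,0,0,0,0,-0.049,0.21,0,0,0,0,0,-0.049,0.2,-0.01,0,0,0,0,-0.049,0.2,-0.01,0,0,0,0,0,0,0,0,0,0,0,0,0,0,0,0]}}

```text
time: 5.52
position: [0.5905, -0.059, 0.1096]
tool_rot: [0.883, 0.469, 0.0, 0.0]
ft_force: [0.6, 0.6, -0.3]
grip_width: 0.0004
grip_force: 0.1
```

```bash
python3 -c "
from h import *
ang('s3.png')"
```

```text
yellow deg 61.3 r 0.0315 n 49 [ 0.5905 -0.059   0.1096] [-0.3  1.2  0.1] 5.5667
```

View pics/s3.png

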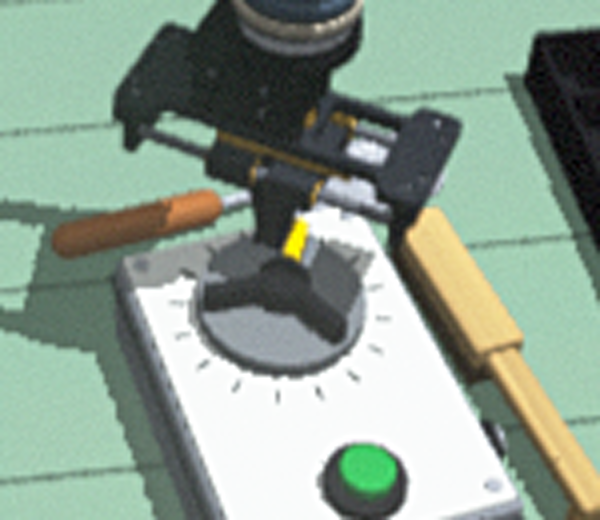

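The yellow lug is at crop (296,238), about 3 clicks on, with almost no force. I push the contact to about 3.7 clicks so that it snaps into the fourth.

Emit:
{"fn": "send_rows", "kwargs": {"increments": [0,0,-0.039,0.16,-0.02,0,0,0,0,-0.039,0.16,-0.03,0,0,0,0,-0.039,0.16,-0.03,0,0,0,0,-0.039,0.16,-0.04,0,0,0,0,-0.039,0.16,-0.04,0,0,0,0,-0.039,0.16,-0.05,0,0,0,0,-0.039,0.16,-0.06,0,0,0,0,0,0,0,0,0,0,0,0,0,0,0,0]}}

```text
time: 6.32
position: [0.6009, -0.0613, 0.1094]
tool_rot: [0.939, 0.345, -0.001, -0.001]
ft_force: [-1.7, 1.2, 1.6]
grip_width: 0.0005
grip_force: 1.1
```

```bash
python3 -c "
from h import *
ang()"
```

```text
yellow deg 45.4 r 0.0309 n 59 [ 0.601  -0.0614  0.1095] [-2.   1.8  1.3] 6.3667
```

It has not snapped yet: there is still about 2.5 N of contact near half way. I inch on.

Emit:
{"fn": "send_rows", "kwargs": {"increments": [0,0,-0.02,0.07,-0.03,0,0,0,0,-0.02,0.07,-0.03,0,0,0,0,0,0,0,0,0,0,0,0,0,0,0,0]}}

```text
time: 6.7
position: [0.6034, -0.0624, 0.1095]
tool_rot: [0.946, 0.325, 0.0, 0.0]
ft_force: [0.6, 0.8, 1.1]
grip_width: 0.0006
grip_force: 0.5
```

```bash
python3 -c "
from h import *
ang('s4.png')"
```

```text
yellow deg 40.8 r 0.0307 n 59 [ 0.6034 -0.0625  0.1095] [-0.1  1.5  0.4] 6.75
```

View pics/s4.png

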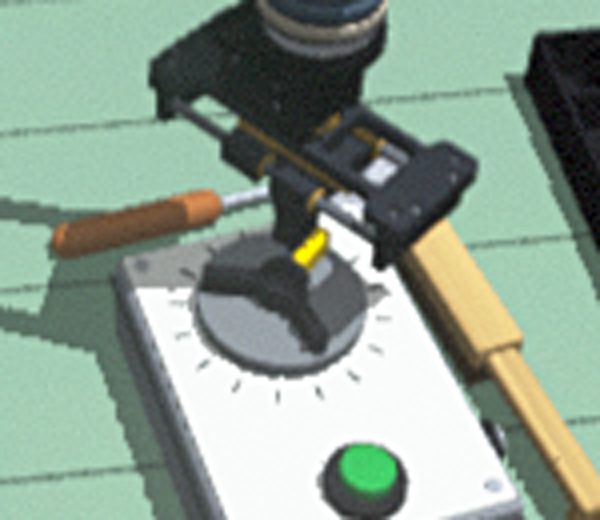

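Emit:
{"fn": "send_rows", "kwargs": {"increments": [0,0,0,-0.6,0.8,0,0,0,0,0,-0.6,0.8,0,0,0,0,0,0,0,3,0,0,0,0,0,0,4,0,0,0,0,-4,0,3,0,0,0,0,-4,0,0,0,0,0,0,-4,0,0,0,0,0,0,-2,0,0,0,0,0,0,0,0,0,0]}}

```text
time: 7.5
position: [0.4511, -0.0441, 0.2044]
tool_rot: [0.946, 0.325, -0.003, -0.002]
ft_force: [-0.8, -0.5, -1.3]
grip_width: 0.0003
grip_force: 0.0
```

```bash
python3 - <<'E'
from h import *
ang()
T=robot.camera('top');S=robot.camera('side')
y=[blob(c,(22,110,90),(35,255,255),n,200)[0] for c,n in((T,(331,152)),(S,(305,232)))]
p=tri([T,S],y);d=p[:2]-C;print(y,p,np.degrees(np.arctan2(d[1],d[0])),np.hypot(*d))
p=ray(T,*y[0],.114);d=p[:2]-C;print(p,np.degrees(np.arctan2(d[1],d[0])))
cv2.imwrite('pics/t5.png',cv2.resize(T['image'][105:215,281:401,::-1],None,fx=5,fy=5,interpolation=cv2.INTER_CUBIC))
E
```

```text
yellow deg 49.1 r 0.0307 n 49 [ 0.4548 -0.0451  0.2048] [0.1 0.4 0.6] 7.55
[array([321.36923077, 146.23076923]), array([305.89361702, 230.80851064])] [ 0.60476162 -0.07491039  0.10899901] 53.964584995421276 0.031892042713590744
[ 0.60211813 -0.07411343  0.114     ] 58.77363197376373
```

View pics/t5.png

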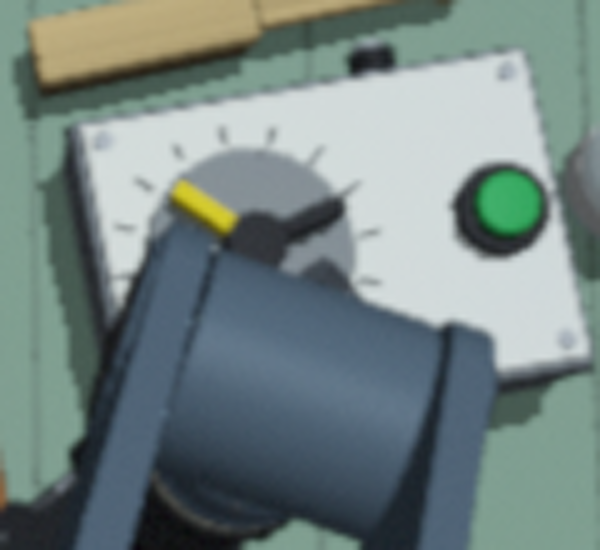

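The top view shows the yellow lug at crop (205,208), only 3 clicks on from the start. The dial fell back because the true contact lies about 0.45 click (6 mm) behind my nominal. I go back behind the lug and push further.

Emit:
{"fn": "send_rows", "kwargs": {"increments": [0,0,0,3.4,0,0,0,0,0,0,3.4,0,0,0,0,0,0,3.4,0,0,0,0,0,0,3.4,0,-2,0,0,0,0,0,0,-3,0,0,0,0,0,0,0,0,0,0,0,0,0,0,0]}}

```text
time: 8.23
position: [0.5933, -0.0456, 0.1523]
tool_rot: [0.946, 0.325, -0.002, -0.001]
ft_force: [-0.0, 0.2, 0.3]
grip_width: 0.0003
grip_force: 0.0
```

Emit:
{"fn": "send_rows", "kwargs": {"increments": [0,0,0,-0.2,-0.1,-1.2,0,0,0,0,0,0,-1,0,0,0,0,0,0,-1,0,0,0,0,0,0,-1,0,0,0,0,0,0,0,0,0,0,0,0,0,0,0]}}

```text
time: 8.73
position: [0.5913, -0.0471, 0.1122]
tool_rot: [0.946, 0.325, -0.0, -0.0]
ft_force: [-0.6, -0.5, 0.5]
grip_width: 0.0004
grip_force: 0.0
```

```bash
python3 - <<'E'
from h import *
ang()
a=np.radians(122.8)
for k in (3.8,4,4.1,4.2,4.3,4.4):
    b=a-k*np.pi/8; r=np.array([np.cos(b),np.sin(b)]);t=np.array([-r[1],r[0]])
    print(k,(C+.037*r+.020*t).round(4))
E
```

```text
yellow deg 49.1 r 0.0311 n 50 [ 0.5918 -0.0473  0.1127] [ 0.9 -0.1  0.6] 8.7833
3.8 [ 0.6033 -0.0624]
4 [ 0.6063 -0.0638]
4.1 [ 0.6077 -0.0647]
4.2 [ 0.6091 -0.0655]
4.3 [ 0.6105 -0.0665]
4.4 [ 0.6118 -0.0675]
```

Emit:
{"fn": "send_rows", "kwargs": {"increments": [0,0,0,0.14,-0.19,-0.3,0,0,0,0,0.14,-0.19,0,0,0,0,0,0.14,-0.19,0,0,0,0,0,0.14,-0.19,0,0,0,0,0,0.14,-0.19,0,0,0,0,0,0.14,-0.19,0,0,0,0,0,0.14,-0.19,0,0,0,0,0,0.14,-0.19,0,0,0,0,-0.02,0.08,-0.04,0,0,0,0,-0.02,0.08,-0.04,0,0,0,0,-0.02,0.08,-0.04,0,0,0,0,-0.02,0.08,-0.04,0,0,0,0,0,0,0,0,0,0,0,0,0,0,0,0]}}

```text
time: 9.95
position: [0.6065, -0.0646, 0.1097]
tool_rot: [0.958, 0.287, 0.0, 0.0]
ft_force: [-0.3, 0.2, -1.2]
grip_width: 0.0002
grip_force: 0.0
```

```bash
python3 -c "
from h import *
ang()"
```

```text
yellow deg 25.5 r 0.0298 n 71 [ 0.6063 -0.0644  0.1097] [-0.5 -0.2 -0.7] 10.0
```

The dial snapped into the fourth click: the side angle reads 25.5°, which is 23.6° on from click 3. I retreat, lift and go above the button.

Emit:
{"fn": "send_rows", "kwargs": {"increments": [0,0,0,-0.6,0.8,0,0,0,0,0,-0.6,0.8,0,0,0,0,0,0,0,3,0,0,0,0,0,0,3,0,0,0,0,0,0,1,0,0,0,0,0.3,-3.6,0,0,0,0,0,0.3,-3.6,0,0,0,0,0,0.3,-3.6,0,0,0,0,0,0.3,-3.6,0,0,0,0,0,0.3,-3.6,0,0,0,0,0,0,0,0,0,0,0,0,0,0,0,0,0,0,0,0,0,0,0]}}

```text
time: 11.08
position: [0.6081, -0.2269, 0.1788]
tool_rot: [0.958, 0.287, -0.001, -0.001]
ft_force: [0.2, 0.1, 0.7]
grip_width: 0.0005
grip_force: 0.0
```

```bash
python3 - <<'E'
from h import *
ang()
T=robot.camera('top')
y=blob(T,(22,110,90),(35,255,255),(338,146),200)[0]
p=ray(T,*y,.114);d=p[:2]-C;print(y,p,np.degrees(np.arctan2(d[1],d[0])))
E
```

```text
yellow deg 33.4 r 0.0241 n 17 [ 0.6082 -0.2262  0.1789] [-0.5  0.6 -0.2] 11.1333
[324.3125 141.625 ] [ 0.61368516 -0.08157571  0.114     ] 34.635855426984584
```

The top view gives 89.4° of turn, so the dial is set. I press the button.

Emit:
{"fn": "send_rows", "kwargs": {"increments": [0,0,0,0.15,-0.25,-2,0,0,0,0,0,0,-2,0,0,0,0,0,0,-2,0,0,0,0,0,0,-1,0,0,0,0,0,0,-0.2,0,0,0,0,0,0,-0.2,0,0,0,0,0,0,-0.2,0,0,0,0,0,0,-0.2,0,0,0,0,0,0,-0.1,0,0,0,0,0,0,0,0,0,0,0,0,0,0,0]}}

```text
time: 12.1
position: [0.6109, -0.2297, 0.1043]
tool_rot: [0.958, 0.287, 0.001, 0.0]
ft_force: [-3.5, 4.7, 14.2]
grip_width: 0.0005
grip_force: 7.4
```

```bash
python3 - <<'E'
from h import *
c=robot.camera('side');o=robot.get_obs();print(o['position'],o['ft_force'],o['moment'])
cv2.imwrite('pics/s6.png',cv2.resize(c['image'][200:350,240:390,::-1],None,fx=4,fy=4,interpolation=cv2.INTER_CUBIC))
E
```

```text
[ 0.61093054 -0.22972156  0.10428078] [-4.6992574   4.40096589 15.22272572] [0.81288997 0.91216179 0.0350065 ]
```

View pics/s6.png

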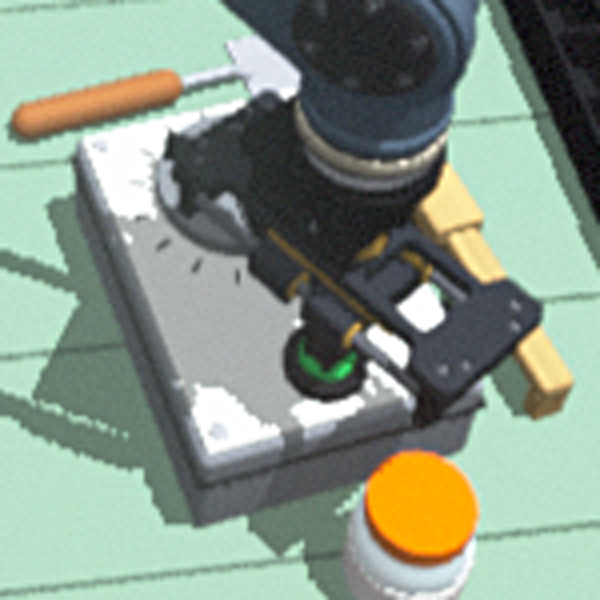

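The shut fingers stand on the button at crop (325,350) with part of the green still visible. The force is 15 N at only about 2 mm of nominal travel, so I check the height of the green face against the rest view.

```bash
python3 - <<'E'
from h import *
for n in ('side','top'):
    c=robot.camera(n);P=cloud(c)
    h=cv2.cvtColor(c['image'],cv2.COLOR_RGB2HSV);k=cv2.inRange(h,(45,100,30),(85,255,255))>0
    d=np.hypot(P[...,0]-.61,P[...,1]+.229)<.03
    m=k&d; print(n,m.sum(),np.percentile(P[m][:,2],[10,50,90]) if m.any() else '', np.argwhere(m).min(0) if m.any() else '',np.argwhere(m).max(0) if m.any() else '')
    r=np.hypot(P[...,0]-.61,P[...,1]+.229);mm=~k&(r>.017)&(r<.024)&(c['image'].max(-1)<70)
    print('ring',mm.sum(),np.percentile(P[mm][:,2],[10,50,90]) if mm.any() else '')
E
```

```text
side 57 [0.0933989  0.09576716 0.09813263] [285 315] [294 328]
ring 228 [0.09047885 0.18169189 0.22887246]
top 0   
ring 0
```

The green face is now about 6 mm lower than at rest, which is full travel against its stop. I add a slight extra push to confirm the stop, then lift clear.

Emit:
{"fn": "send_rows", "kwargs": {"increments": [0,0,0,0,0,-0.15,0,0,0,0,0,0,0,0]}}

```text
time: 12.42
position: [0.611, -0.2297, 0.1041]
tool_rot: [0.958, 0.287, 0.001, 0.0]
ft_force: [-7.2, 6.3, 20.6]
grip_width: 0.0003
grip_force: 10.6
```

Emit:
{"fn": "send_rows", "kwargs": {"increments": [0,0,0,0,0,0.5,0,0,0,0,0,0,1,0,0,0,0,0,0,3,0,0,0,0,0,0,4,0,0,0,0,-3,-1,3,0,0,0,0,-4,-1,0,0,0,0,0,-4,-1,0,0,0,0,0,0,0,0,0,0,0,0,0,0,0,0,0]}}

```text
validation failed for argument at $.in...
```

```bash
python3 - <<'E'
from h import *
ang()
T=robot.camera('top');S=robot.camera('side')
y=[blob(c,(22,110,90),(35,255,255),n,200)[0] for c,n in((T,(326,142)),(S,(305,232)))]
p=ray(T,*y[0],.114);d=p[:2]-C;print(y,p,np.degrees(np.arctan2(d[1],d[0])))
g,m=blob(S,(45,100,50),(85,255,255),(321,287));print(g,m.sum(),np.median(cloud(S)[m],0))
save(S,'s7.png')
E
```

```text
Traceback (most recent call last):
  File "h.py", line 27, in ang
    c=robot.camera('side'); p,m=blob(c,(22,100,80),(36,255,255),(300,240),200)
                                ~~~~^^^^^^^^^^^^^^^^^^^^^^^^^^^^^^^^^^^^^^^^^^
  File "h.py", line 23, in blob
    i=min([i for i in range(1,N) if s[i,4]>15 and s[i,4]<amax],key=lambda i:np.hypot(*(ce[i]-near)))
ValueError: min() iterable argument is empty
```

Emit:
{"fn": "send_rows", "kwargs": {"increments": [0,0,0,0,0,0.5,0,0,0,0,0,0,1,0,0,0,0,0,0,3,0,0,0,0,0,0,4,0,0,0,0,-3,-1,3,0,0,0,0,-4,-1,0,0,0,0,0,-4,-1,0,0,0,0,0,0,0,0,0,0,0,0,0,0,0,0]}}

```text
time: 13.22
position: [0.5004, -0.261, 0.2137]
tool_rot: [0.958, 0.285, 0.0, 0.001]
ft_force: [0.6, -0.1, -0.2]
grip_width: 0.0005
grip_force: 0.0
```

```bash
python3 - <<'E'
from h import *
T=robot.camera('top');S=robot.camera('side');save(S,'s7.png')
print(robot.get_obs()['position'],robot.get_obs()['ft_force'])
g,m=blob(S,(45,100,50),(85,255,255),(321,287));print(g,m.sum(),np.median(cloud(S)[m],0))
y=blob(S,(22,110,90),(35,255,255),(305,232),200)[0];print(y)
y=blob(T,(22,110,90),(35,255,255),(326,142),200)[0]
p=ray(T,*y,.114);d=p[:2]-C;print(y,p,np.degrees(np.arctan2(d[1],d[0])))
E
```

```text
[ 0.50307362 -0.26112697  0.21360649] [ 0.12428491 -0.02529125 -0.48807853]
[321.40880503 287.21383648] 159 [ 0.60906963 -0.23279031  0.10247709]
[310.01470588 233.91176471]
[324.78125 143.     ] [ 0.61023634 -0.08266197  0.114     ] 36.65867821312586
```

View pics/s7.png

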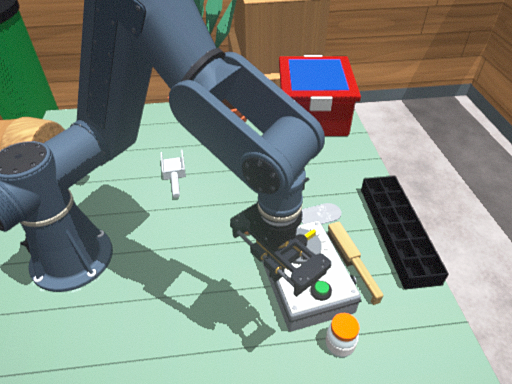

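The button is back at its initial place (321,287), the yellow lug is at (310,234) on the fourth click, the bystanders are unmoved and the arm is clear. I hand in.

```bash
python3 -c "
from rig import robot
print(robot.hand_in())"
```

```text
the job is handed in; nothing more can be done
None
```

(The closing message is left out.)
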